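# Dial open the locked blade case and hold up the shackle

### The arm

A 6-joint arm with a two-finger parallel gripper is mounted at the origin on a cart in front of the work surface, level with it; the furniture and walls round the work are solid. World frame = base frame: x ahead of the robot, y to its left, z up, the work surface at z = 0. Lengths are in m, angles in rad, forces in N, time in s.
With the tool pointing down it reaches from about 0.35 to 0.8 m from the base axis. Payload 7.3 kg.
Tool frame: the origin (TCP) lies midway between the tips of the shut fingers; the grasp point (between the pads) lies 19 mm behind it; z points along the fingers, y is the direction in which the jaws open and shut (so a half turn about z gives the same grasp; the last joint's range is limited). The gripper opens to 85 mm and grips with 20 to 120 N. Pads are 22 mm wide; open, the fingers measure 114 mm over their backs; the gripper's body (76 mm by 85 mm) begins 54 mm behind the grasp point. The pads swing forward as they close: fully open they stand 13 mm farther back than shut.
Start: joints at [-1.387, 0.342, 1.524, -0, 1.275, -0.146], TCP at [0.17, -0.497, 0.207] pointing down, gripper open.
Joint ranges: [-2.53, 2.53], [-0.77, 2.02], [0.04, 2.7], [-1, 4.14], [0.28, 2.66], [-3.11, 3.11]. Speed limits (rad/s): [2.57, 2.57, 3.14, 3.14, 3.14, 3.14].

### API

Orientations are given as a rotation vector (axis times angle).
In Python, from rig import read_state, read_camera, sign_off gives the robot as it stands.
- The arm moves only by the tool send_rows, never from a script. Its argument "motion" is a list of rows, each an object with "offset": the shift along the tool's x, y, z in mm, a list of three; "rot": the turn, a rotation vector about the tool's x, y, z in degrees, a list of three; "hand": the finger opening in mm, from 0 to 85.4. A call has 1 to 20 rows; each row is the pose to reach, as a shift and turn from the pose commanded when the call began, along the tool's axes at that moment; what a row does not reach only later rows make up. A row lasts 1/8 s, in which the tool goes at most 62.5 mm and 10.7 degrees, less where a joint would pass 70% of its speed; a pose out of reach is approached as far as the arm can. A call with a gripper value outside its range is refused whole. The fingers move at their own pace and stop on an object; "force" is the grip in N (left out, the last holds). Time passes only in rows, so rows that repeat a pose let the fingers close. It gives the time, the measured TCP pose, the force and the opening at its end, in the units of the state.
- read_state(): the state, without advancing time (a new reading comes with each control period).
- read_camera(name): name is "scene" or "top"; returns a dict with "pixels" (400x640x3 uint8, red, green, blue), "mtx" (3x3 intrinsics, pixels), "R" (3x3) and "t" (3): a world point X has camera coordinates R X + t. Camera axes: x right, y down, z forward; pixel columns grow to the right and rows downward; lengths in m; the calibration is good to about 2 mm. A picture is of the moment at which its call begins. There is no depth.
- sign_off(): hands the job in, once; it reports no verdict.
The state is a dict: "clock": time; "joints": joint angles; "qd": joint speeds; "joint_torque": joint torques, N m; "tool_pos": TCP position; "eef_rot": TCP orientation; "contact_force": force on the tool from outside, world axes, zero at the start; "wrist_torque": the same for the moment, N m; "width": opening from 0.0 (shut) to 1.0 (fully open).
Only numpy, scipy, OpenCV 4.12 (cv2) and the standard library are available. Lean on these libraries where they do the work, as an engineer would, in place of code of your own. Each camera call takes 0.05 s, during which the arm holds its last target.

### The job

Open the dial lock on the front of the flat grey blade case: turn the dial clockwise, click by click, until the slot in its disc stands over the shackle's tongue, and leave it there. Then pull the U-shaped shackle straight up out of the lock and hold it up, upright and still, with its feet at least 10 cm above the bench; the program finishes while the gripper is still holding it in the air. Leave the roll of tape and the oilstone lying on the case where they are.

Things in the scene. Friction and masses are not known exactly. Their poses are not given: they have to be found in the camera images.
- lock_case: Flat grey steel case, 40 mm high, fixed, with a dark lock along its front. Origin on the bench under the dial's axis; x from lock to case, y from dial to shackle, z up. Case: x 50 to 180, y -80 to 160 mm. Round dial housing 84 mm across, 28 high. Socket block with hasp strap on it: x -20 to 20, y 46 to 122, 33 high; the feet stand in 13.5 mm holes 27 deep at y 62 and 106.
- dial (a joint): Dial angle about the vertical, rad, counter-clockwise from above positive, range -0.4 to 3.3; starts at 0.8 to 2.6. At 0 (+-0.12) its slot points along the case's +y, over the shackle's tongue: only there can the shackle come out. Clicks every 0.524 rad (one at 0) and is drawn to the nearest click when let go; turning takes about 0.1 N m.
- dial_grip (a point): On the dial's axis, 72 mm above the bench, the height to grip. Aluminium disc, 72 mm across, top at 49 mm, with one slot in its edge; on it a black grip bar, 14 mm thick, 42 long, from 49 to 83 mm above the bench, in line with the slot (along the case's y at dial angle 0), with a white line on the half next to the slot.
- shackle: Loose U of 10 mm round steel bar, about 0.16 kg, in the lock: legs 44 mm apart (centres) along its y, 94 mm tall. Origin midway between its feet's ends (6 mm above the bench at the start), axes as the case's. From the leg next to the dial a flat tongue (10 mm wide, 6 thick, centre 33 mm above the feet) reaches 37 mm towards the dial, under its disc.
- shackle_crown (a point): Middle of the shackle's level top bar (10 mm thick, 28 mm long straight part along the shackle's y), on the bar's centre line, 89 mm above the feet; grip it here across its thickness.
- mask_tape: Bystander: roll of masking tape, 93 mm across, 19 mm high, lying on the case. Origin under its centre.
- oilstone: Bystander: oilstone 40 x 112 x 14 mm lying on the case. Origin under its centre.
There are look-alikes about, which are no part of the job. Of the things that look like the shackle, the largest one is meant.

How it is judged:
By the outcome, as a careful person would: the job done as asked, in the order asked, and still so for the second after the job is handed in, while the arm keeps its last pose, push and grip.
It also fails if it takes over 56 s, if anything falls off the work surface, if the arm or the gripper's body presses on something with over 40 N, if the wrist force passes 120 N, or if a joint passes its speed limit or range.

## Working session

There is one attempt and no reset: what is moved stays moved. The work goes in short steps, Python scripts to look and compute and a tool call to move; the robot and the scene stay as the last step left them, time stands still between calls to the robot, and variables do not carry over. Pictures are saved under pics/ and viewed, and the job is handed in when it is done.

Besides the shell and the picture viewer there is one more tool, called by a JSON object that holds its "method" and its "body", one argument or row to a line. send_rows: Moves the arm, as the interface text tells. Its arguments: {"type":"object","properties":{"motion":{"type":"array","items":{"type":"object","properties":{"offset":{"type":"array","items":{"type":"number"}},"rot":{"type":"array","items":{"type":"number"}},"hand":{"type":"number"}}}},"force":{"type":"number"}},"required":["motion"]}

```bash
mkdir -p pics; ls; python3 - <<'E'
from rig import *
import cv2, numpy as np
s=read_state(); print(s)
for n in ("scene","top"):
    c=read_camera(n); cv2.imwrite(f"pics/{n}0.png",c["pixels"][:,:,::-1]); np.savez(f"{n}0.npz",**c)
    print(n,c["mtx"],c["R"],c["t"], -c["R"].T@c["t"])
E
```

```text
pics
{'clock': 0.0, 'joints': array([-1.38698118e+00,  3.42764085e-01,  1.52505264e+00,  3.44063368e-06,
        1.27540577e+00, -1.46018274e-01]), 'qd': array([-1.18989320e-03, -5.07912486e-04, -1.06526442e-03,  8.87483805e-04,
        1.17446960e-05,  1.26961689e-03]), 'joint_torque': array([-3.92188758e-04, -4.33680511e+01, -2.46013927e+01, -1.37368834e-04,
        8.04237498e-03, -2.96862584e-05]), 'tool_pos': array([ 0.16996823, -0.49624064,  0.2060921 ]), 'eef_rot': array([-3.09736038e+00, -5.15486724e-01,  4.31892503e-05]), 'contact_force': array([ 0.95941711, -0.20754519, -0.43748792]), 'wrist_torque': array([ 0.00198531, -0.03947223,  0.0280325 ]), 'width': 1.0051587635142043}
scene [[481.40626028   0.         315.3592689 ]
 [  0.         481.40626028 197.43162156]
 [  0.           0.           1.        ]] [[-0.76511247 -0.64371668  0.01522275]
 [-0.49153483  0.56863333 -0.65958294]
 [ 0.41592838 -0.51213765 -0.75147762]] [0.45536552 0.30939966 0.77339055] [0.17881147 0.51327385 0.77832851]
top [[491.82273959   0.         316.96747359]
 [  0.         491.82273959 193.26910673]
 [  0.           0.           1.        ]] [[-0.00987776 -0.9998896   0.01109997]
 [-0.99791186  0.00914842 -0.06393931]
 [ 0.0638307  -0.01170837 -0.99789206]] [0.02453095 0.56047942 0.98406498] [0.49673781 0.03092254 1.017555  ]
```

View pics/scene0.png

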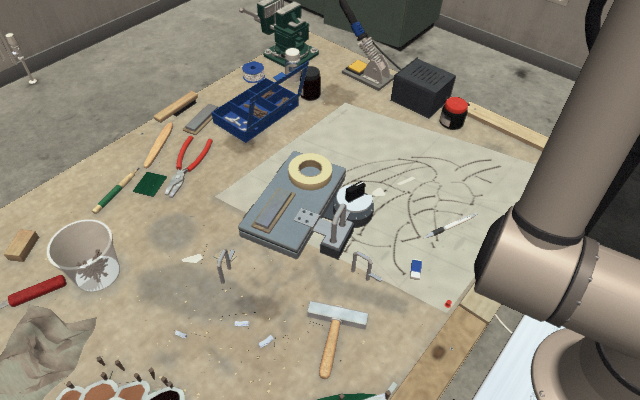

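View pics/top0.png

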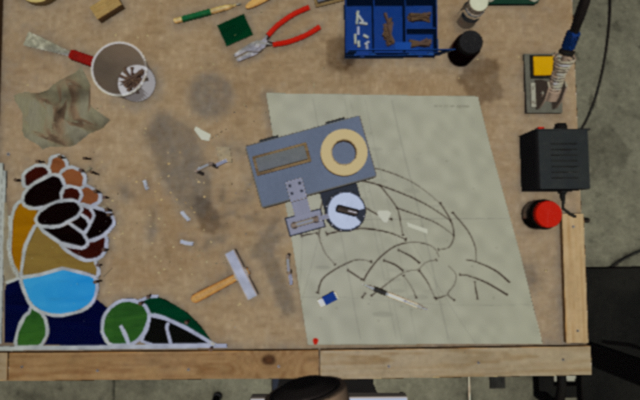

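```bash
python3 - <<'E'
import cv2
a=cv2.imread("pics/top0.png")[105:295,235:385]; cv2.imwrite("pics/top0c.png",cv2.resize(a,None,fx=3.1,fy=3.1,interpolation=cv2.INTER_CUBIC)[:590])
a=cv2.imread("pics/scene0.png")[140:290,200:400]; cv2.imwrite("pics/scene0c.png",cv2.resize(a,None,fx=4,fy=4,interpolation=cv2.INTER_CUBIC))
E
```

```text
(no output)
```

View pics/top0c.png

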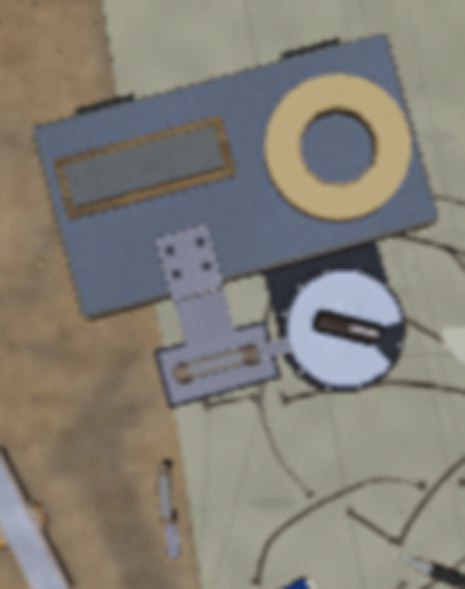

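View pics/scene0c.png

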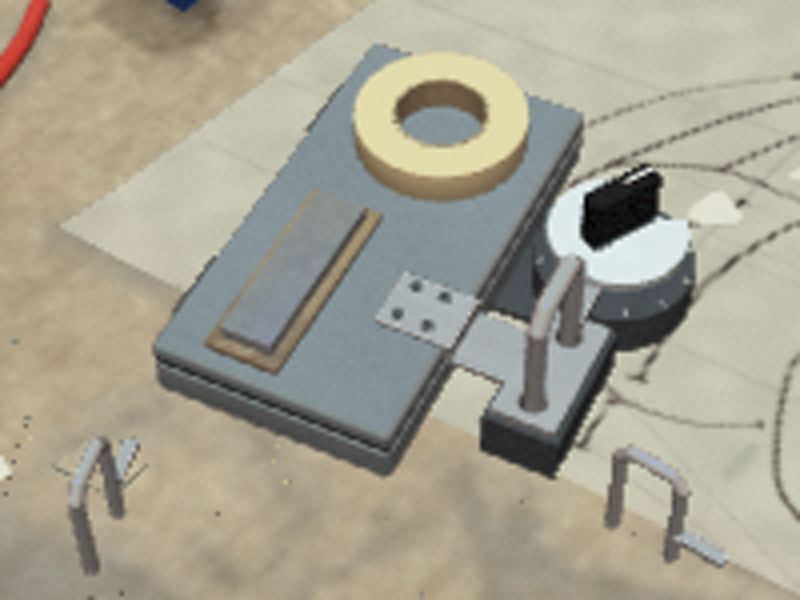

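Candidates for the shackle: the U in the lock's socket block (scene ≈ (340,222), top ≈ (304,222)), a loose U at scene (226,262), and a loose U with tongue at scene (362,265). The one standing in the block beside the dial is the largest and is the one meant. Next come the measurements.

```bash
cat > h.py <<'E'
import numpy as np, cv2
def load(n): return dict(np.load(n))
def ray(c,uv,z):
    uv=np.atleast_2d(np.float64(uv)); d=np.c_[uv,np.ones(len(uv))]@np.linalg.inv(c["mtx"]).T@c["R"]
    o=-c["R"].T@c["t"]; return o+d*((z-o[2])/d[:,2])[:,None]
def proj(c,X):
    X=np.atleast_2d(X)@c["R"].T+c["t"]; p=X@c["mtx"].T; return p[:,:2]/p[:,2:]
def tri(c1,u1,c2,u2):
    P=[c["mtx"]@np.c_[c["R"],c["t"]] for c in (c1,c2)]
    X=cv2.triangulatePoints(P[0],P[1],np.float64(u1),np.float64(u2)); return (X[:3]/X[3]).ravel()
E
python3 - <<'E'
from h import *
t=load("top0.npz"); s=load("scene0.npz")
for n,c,(x0,y0,x1,y1) in (("top",t,(322,180,375,240)),("scene",s,(325,175,385,230))):
    im=c["pixels"]; hsv=cv2.cvtColor(im,cv2.COLOR_RGB2HSV)
    m=np.zeros(im.shape[:2],np.uint8); sub=im[y0:y1,x0:x1].astype(int)
    m[y0:y1,x0:x1]=((sub[...,2]>195)&(sub[...,2]>sub[...,0]+3))*255
    k,l,st,ce=cv2.connectedComponentsWithStats(m); i=1+np.argmax(st[1:,4]); pts=np.argwhere(l==i)[:,::-1].astype(np.float32)
    h=cv2.convexHull(pts).reshape(-1,2)
    w=ray(c,h,0.049)[:,:2]; (cx,cy),r=cv2.minEnclosingCircle(w.astype(np.float32)); e=cv2.fitEllipse(w.astype(np.float32))
    print(n,st[i],"circle",cx,cy,r,"ell",e)
# case top corners
im=t["pixels"]; hsv=cv2.cvtColor(im,cv2.COLOR_RGB2HSV)
print([hsv[y,x] for x,y in((258,155),(262,180),(310,140),(350,150))])
m=cv2.inRange(hsv,(100,40,60),(125,130,170)); z=np.zeros_like(m); z[110:212,240:380]=m[110:212,240:380]
z=cv2.morphologyEx(z,cv2.MORPH_OPEN,np.ones((3,3)))
k,l,st,ce=cv2.connectedComponentsWithStats(z); i=1+np.argmax(st[1:,4]); print(st[i])
p=np.argwhere(l==i)[:,::-1].astype(np.float32); w=ray(t,p,0.040)[:,:2]
r=cv2.minAreaRect(w.astype(np.float32)); print(r, cv2.boxPoints(r))
v=t["pixels"][185:250,280:375,::-1]; v=cv2.resize(v,None,fx=8,fy=8,interpolation=cv2.INTER_CUBIC); cv2.imwrite("pics/t1.png",v)
v=s["pixels"][175:260,310:385,::-1]; v=cv2.resize(v,None,fx=7,fy=7,interpolation=cv2.INTER_CUBIC); cv2.imwrite("pics/s1.png",v)
E
```

```text
top [329 193  34  35 673] circle 0.5245718359947205 -0.036987386643886566 0.03482987731695175 ell ((0.524318516254425, -0.036707837134599686), (0.06785944849252701, 0.06902345269918442), 99.51563262939453)
scene [337 185  35  26 407] circle 0.5238360166549683 -0.036012958735227585 0.03554511070251465 ell ((0.5238367319107056, -0.035581961274147034), (0.06892456114292145, 0.07085603475570679), 110.1871337890625)
[array([15, 58, 97], dtype=uint8), array([110,  61, 122], dtype=uint8), array([109,  63, 122], dtype=uint8), array([109,  60, 120], dtype=uint8)]
[ 247  117  128   89 3650]
((0.625065803527832, 0.03168219327926636), (0.12392248958349228, 0.23294246196746826), 14.945209503173828) [[ 0.5351631   0.12823401]
 [ 0.5952379  -0.09682865]
 [ 0.7149685  -0.06486963]
 [ 0.6548937   0.16019304]]
```

View pics/t1.png

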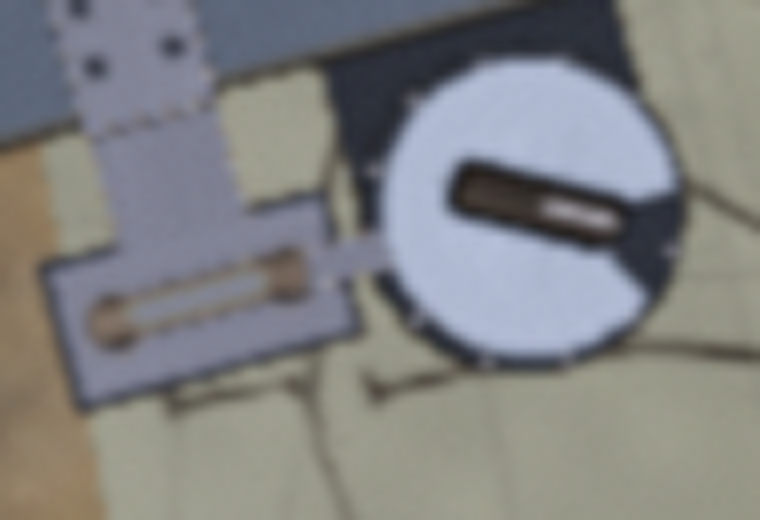

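View pics/s1.png

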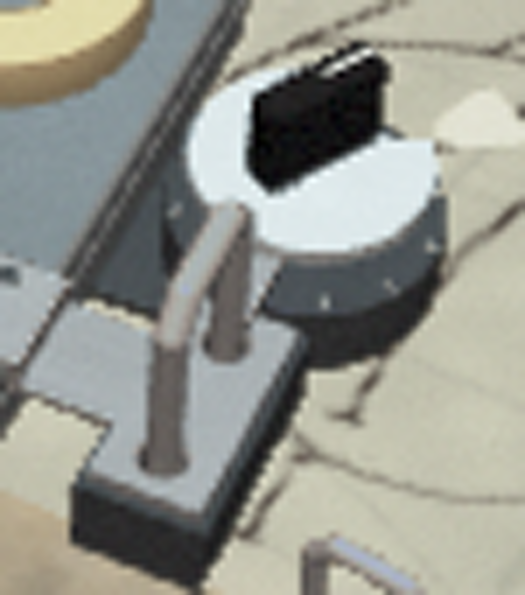

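```bash
python3 - <<'E'
from h import *
t=load("top0.npz"); s=load("scene0.npz")
a=np.radians(14.95); o=np.array([.5242,-.0363]); R=np.array([[np.cos(a),-np.sin(a)],[np.sin(a),np.cos(a)]])
cr=np.r_[o+R@[0,.084],.095]; print("crown pred",cr,proj(t,cr),proj(s,cr))
P=lambda u,v:(280+u/8,185+v/8)
e1,e2=P(458,188),P(620,222)   # bar top
w=ray(t,[e1,e2],.083); d=w[1]-w[0]; print("bar",w, np.degrees(np.arctan2(d[1],d[0])), w.mean(0))
c1,c2=P(112,320),P(290,272); w=ray(t,[c1,c2],.097); d=w[0]-w[1]; print("crown",w.mean(0),np.degrees(np.arctan2(d[1],d[0]))-90,np.linalg.norm(d))
S=lambda u,v:(310+u/7,175+v/7)
f=tri(t,((c1[0]+c2[0])/2,(c1[1]+c2[1])/2),s,S(207,268)); print("tri crown",f)
print("tape etc", ray(t,(344,153),.059))
E
```

```text
crown pred [0.50253001 0.04485671 0.095     ] [[304.02575029 221.75610981]] [[338.91051936 211.11160867]]
bar [[ 0.52714712 -0.01831998  0.083     ]
 [ 0.51870106 -0.05673476  0.083     ]] -102.40003023639518 [ 0.52292409 -0.03752737  0.083     ]
crown [0.5020459  0.04276388 0.097     ] 14.513545005144508 0.04302277345955832
tri crown [0.50206425 0.04287988 0.08723696]
tape etc [[ 0.63683685 -0.03421682  0.059     ]]
```

```bash
cat >> h.py <<'E'
from scipy.spatial.transform import Rotation as Ro
def goal(st,p,yaw):  # yaw: world angle (deg) of tool y, tool down
    R0=Ro.from_rotvec(st["eef_rot"]); a=np.radians(yaw)
    Rg=Ro.from_matrix(np.c_[[-np.sin(a),np.cos(a),0],[np.cos(a),np.sin(a),0],[0,0,-1]]); 
    M=Rg.as_matrix(); assert abs(np.linalg.det(M)-1)<1e-6 
    return np.round(R0.inv().apply(np.array(p)-st["tool_pos"])*1000,1), np.round((R0.inv()*Rg).as_rotvec(degrees=True),2)
def info(st):
    M=Ro.from_rotvec(st["eef_rot"]).as_matrix(); print("t",round(st["clock"],2),"pos",st["tool_pos"].round(4),"yawY",np.degrees(np.arctan2(M[1,1],M[0,1])).round(2),"tilt",M[:2,2].round(4),"F",st["contact_force"].round(1),"T",st["wrist_torque"].round(2),"w",round(st["width"],3),"q",np.degrees(st["joints"]).round(1))
E
python3 - <<'E'
from h import *
from rig import *
st=read_state(); info(st)
st["tool_pos"]=np.array([.17,-.497,.207])
print(goal(st,[.524,-.0365,.15],-15))
E
```

```text
t 0.1 pos [ 0.17   -0.4963  0.2062] yawY -71.11 tilt [-0.0003  0.0013] F [0.3 0.2 0. ] T [ 0.02  0.   -0.03] w 0.999 q [-79.5  19.6  87.4  -0.   73.1  -8.4]
(array([ 484. , -321. ,   57.5]), array([-6.000e-02, -5.000e-02, -5.611e+01]))
```

{"method": "send_rows", "body": {
  "motion": [
    {"offset": [10, -7, 0], "rot": [0, 0, -1], "hand": 50},
    {"offset": [35, -23, 0], "rot": [0, 0, -4], "hand": 50},
    {"offset": [70, -46, 0], "rot": [0, 0, -8], "hand": 50},
    {"offset": [110, -73, 5], "rot": [0, 0, -13], "hand": 50},
    {"offset": [150, -99, 10], "rot": [0, 0, -17], "hand": 50},
    {"offset": [190, -126, 15], "rot": [0, 0, -22], "hand": 50},
    {"offset": [230, -153, 20], "rot": [0, 0, -27], "hand": 50},
    {"offset": [270, -179, 25], "rot": [0, 0, -31], "hand": 50},
    {"offset": [310, -206, 30], "rot": [0, 0, -36], "hand": 50},
    {"offset": [350, -232, 35], "rot": [0, 0, -40.5], "hand": 50},
    {"offset": [390, -259, 40], "rot": [0, 0, -45], "hand": 50},
    {"offset": [425, -282, 45], "rot": [0, 0, -49], "hand": 50},
    {"offset": [455, -302, 50], "rot": [0, 0, -53], "hand": 50},
    {"offset": [475, -315, 54], "rot": [0, 0, -55], "hand": 50},
    {"offset": [484, -321, 57], "rot": [0, 0, -56], "hand": 50},
    {"offset": [484, -321, 57], "rot": [0, 0, -56], "hand": 50},
    {"offset": [484, -321, 57], "rot": [0, 0, -56], "hand": 50},
    {"offset": [484, -321, 57], "rot": [0, 0, -56], "hand": 50}
  ]
}}

```text
clock: 2.35
tool_pos: [0.5237, -0.037, 0.15]
eef_rot: [2.495, 1.908, 0.0]
contact_force: [0.7, -0.1, -0.0]
width: 0.585
```

```bash
python3 - <<'E'
from h import *
from rig import *
st=read_state(); info(st)
print(goal(st,[.524,-.0365,.055],-15))
c=read_camera("scene"); v=c["pixels"][120:270,240:440,::-1]; cv2.imwrite("pics/s2.png",cv2.resize(v,None,fx=4,fy=4,interpolation=cv2.INTER_CUBIC))
E
```

```text
t 2.35 pos [ 0.5237 -0.037   0.15  ] yawY -15.18 tilt [ 0.0002 -0.0003] F [ 0.7 -0.1 -0. ] T [-0.   -0.03 -0.01] w 0.585 q [-12.4  22.6  92.3  -0.   65.1   2.8]
(array([ 0.6,  0.1, 95. ]), array([ 0.02,  0.01, -0.18]))
```

View pics/s2.png

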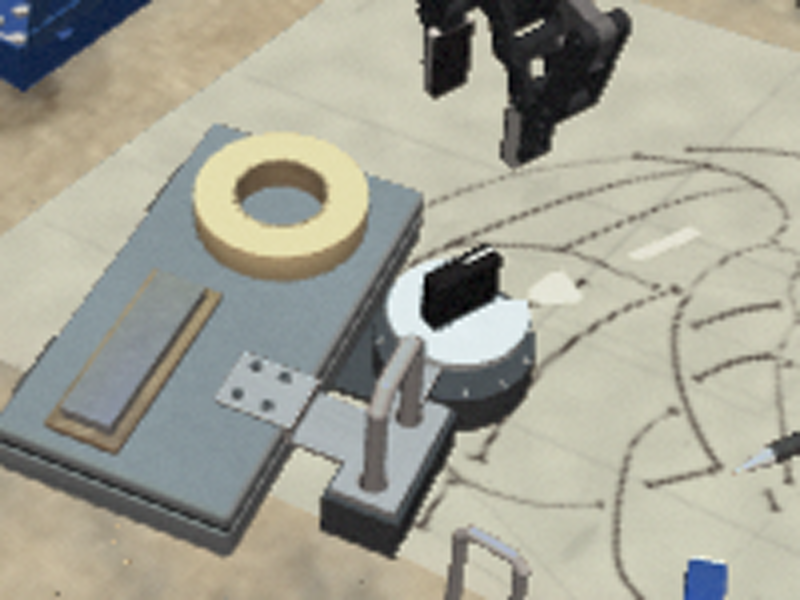

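{"method": "send_rows", "body": {
  "motion": [
    {"offset": [0, 0, 12], "rot": [0, 0, 0], "hand": 50},
    {"offset": [0, 0, 30], "rot": [0, 0, 0], "hand": 50},
    {"offset": [0.5, 0, 50], "rot": [0, 0, 0], "hand": 50},
    {"offset": [0.5, 0, 70], "rot": [0, 0, 0], "hand": 50},
    {"offset": [0.5, 0, 85], "rot": [0, 0, 0], "hand": 50},
    {"offset": [0.5, 0, 95], "rot": [0, 0, 0], "hand": 50},
    {"offset": [0.5, 0, 95], "rot": [0, 0, 0], "hand": 50},
    {"offset": [0.5, 0, 95], "rot": [0, 0, 0], "hand": 50}
  ]
}}

```text
clock: 3.4
tool_pos: [0.5246, -0.0359, 0.0553]
eef_rot: [2.493, 1.91, 0.001]
contact_force: [0.4, -0.2, -0.0]
width: 0.588
```

```bash
python3 - <<'E'
from h import *
from rig import *
st=read_state(); info(st)
for n,(a,b,c_,d) in (("scene",(150,260,300,420)),("top",(160,260,270,400))):
  c=read_camera(n); v=c["pixels"][a:b,c_:d,::-1]; cv2.imwrite(f"pics/{n}3.png",cv2.resize(v,None,fx=5,fy=5,interpolation=cv2.INTER_CUBIC))
E
```

```text
t 3.4 pos [ 0.5246 -0.0359  0.0553] yawY -15.1 tilt [ 0.0011 -0.0003] F [ 0.4 -0.2 -0. ] T [ 0.08  0.02 -0.05] w 0.588 q [-12.3  29.5  98.5  -0.   52.    2.8]
```

View pics/scene3.png

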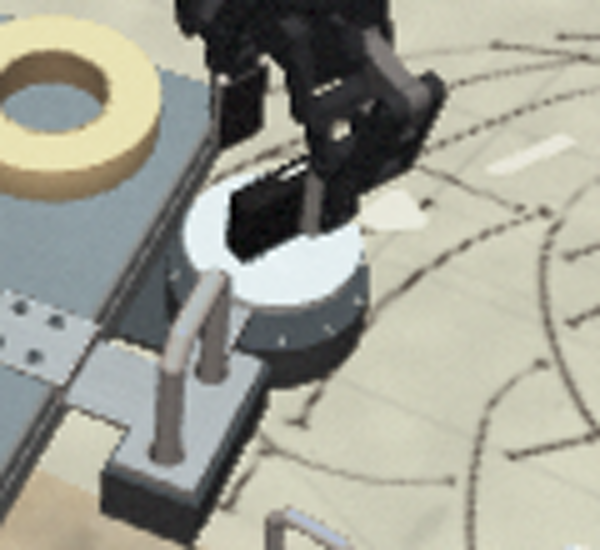

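The fingers straddle the bar, at (240–320, 170–250) in the crop. Closing now.

{"method": "send_rows", "body": {
  "motion": [
    {"offset": [0, 0, 0], "rot": [0, 0, 0], "hand": 8},
    {"offset": [0, 0, 0], "rot": [0, 0, 0], "hand": 8},
    {"offset": [0, 0, 0], "rot": [0, 0, 0], "hand": 8},
    {"offset": [0, 0, 0], "rot": [0, 0, 0], "hand": 8},
    {"offset": [0, 0, 0], "rot": [0, 0, 0], "hand": 8},
    {"offset": [0, 0, 0], "rot": [0, 0, 0], "hand": 8}
  ],
  "force": 45
}}

```text
clock: 4.25
tool_pos: [0.5251, -0.036, 0.0553]
eef_rot: [2.493, 1.909, 0.002]
contact_force: [4.9, -1.1, 4.3]
width: 0.138
```

```bash
python3 - <<'E'
from h import *
from rig import *
info(read_state())
E
```

```text
t 4.25 pos [ 0.5251 -0.036   0.0553] yawY -15.11 tilt [ 0.0021 -0.0005] F [ 4.9 -1.1  4.3] T [-0.09 -0.73  0.03] w 0.138 q [-12.3  29.5  98.5  -0.   51.9   2.8]
```

{"method": "send_rows", "body": {
  "motion": [
    {"offset": [0, 0, 0], "rot": [0, 0, 3], "hand": 8},
    {"offset": [0, 0, 0], "rot": [0, 0, 8], "hand": 8},
    {"offset": [0, 0, 0], "rot": [0, 0, 14], "hand": 8},
    {"offset": [0, 0, 0], "rot": [0, 0, 20], "hand": 8},
    {"offset": [0, 0, 0], "rot": [0, 0, 26], "hand": 8},
    {"offset": [0, 0, 0], "rot": [0, 0, 30], "hand": 8},
    {"offset": [0, 0, 0], "rot": [0, 0, 30], "hand": 8}
  ]
}}

```text
clock: 5.12
tool_pos: [0.5252, -0.0361, 0.0553]
eef_rot: [2.903, 1.198, 0.003]
contact_force: [5.7, -1.1, 4.0]
width: 0.136
```

```bash
python3 - <<'E'
from h import *
from rig import *
info(read_state())
for n,(a,b,c_,d) in (("scene",(150,260,300,420)),):
  c=read_camera(n); v=c["pixels"][a:b,c_:d,::-1]; cv2.imwrite(f"pics/{n}4.png",cv2.resize(v,None,fx=5,fy=5,interpolation=cv2.INTER_CUBIC))
E
```

```text
t 5.12 pos [ 0.5252 -0.0361  0.0553] yawY -45.16 tilt [ 0.0025 -0.0007] F [ 5.7 -1.1  4. ] T [-0.21 -0.88  0.01] w 0.136 q [-12.3  29.5  98.4  -0.   51.9  32.9]
```

View pics/scene4.png

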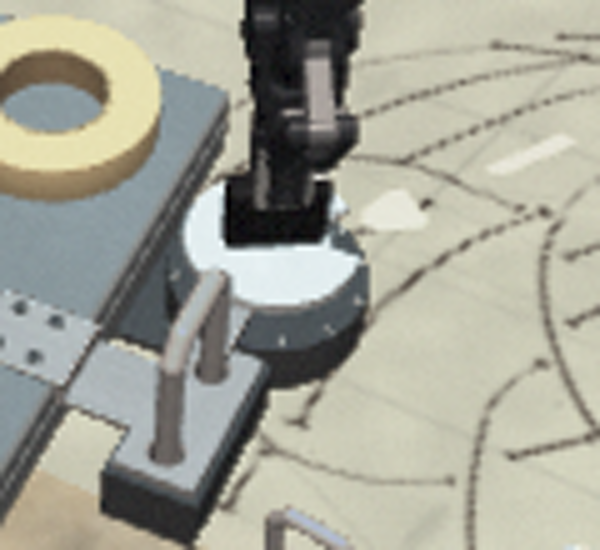

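The slot now shows at (350,245) in the crop, so the dial turns with the grip, clockwise. Four more clicks to go.

{"method": "send_rows", "body": {
  "motion": [
    {"offset": [0, 0, 0], "rot": [0, 0, 5], "hand": 8},
    {"offset": [0, 0, 0], "rot": [0, 0, 12], "hand": 8},
    {"offset": [0, 0, 0], "rot": [0, 0, 19], "hand": 8},
    {"offset": [0, 0, 0], "rot": [0, 0, 26], "hand": 8},
    {"offset": [0, 0, 0], "rot": [0, 0, 30], "hand": 8},
    {"offset": [0, 0, 0], "rot": [0, 0, 35], "hand": 8},
    {"offset": [0, 0, 0], "rot": [0, 0, 42], "hand": 8},
    {"offset": [0, 0, 0], "rot": [0, 0, 49], "hand": 8},
    {"offset": [0, 0, 0], "rot": [0, 0, 56], "hand": 8},
    {"offset": [0, 0, 0], "rot": [0, 0, 60], "hand": 8},
    {"offset": [0, 0, 0], "rot": [0, 0, 65], "hand": 8},
    {"offset": [0, 0, 0], "rot": [0, 0, 72], "hand": 8},
    {"offset": [0, 0, 0], "rot": [0, 0, 79], "hand": 8},
    {"offset": [0, 0, 0], "rot": [0, 0, 86], "hand": 8},
    {"offset": [0, 0, 0], "rot": [0, 0, 90], "hand": 8},
    {"offset": [0, 0, 0], "rot": [0, 0, 90], "hand": 8}
  ]
}}

```text
clock: 7.18
tool_pos: [0.5253, -0.0368, 0.0553]
eef_rot: [2.9, -1.206, 0.005]
contact_force: [5.1, -4.8, 3.4]
width: 0.136
```

```bash
python3 - <<'E'
from h import *
from rig import *
info(read_state())
for n,(a,b,c_,d) in (("scene",(150,260,300,420)),):
  c=read_camera(n); v=c["pixels"][a:b,c_:d,::-1]; cv2.imwrite(f"pics/{n}5.png",cv2.resize(v,None,fx=5,fy=5,interpolation=cv2.INTER_CUBIC))
E
```

```text
t 7.17 pos [ 0.5253 -0.0368  0.0553] yawY -135.15 tilt [ 0.0025 -0.0016] F [ 5.1 -4.8  3.4] T [-0.67 -0.84 -0.04] w 0.136 q [-1.230e+01  2.950e+01  9.840e+01 -1.000e-01  5.190e+01  1.229e+02]
```

View pics/scene5.png

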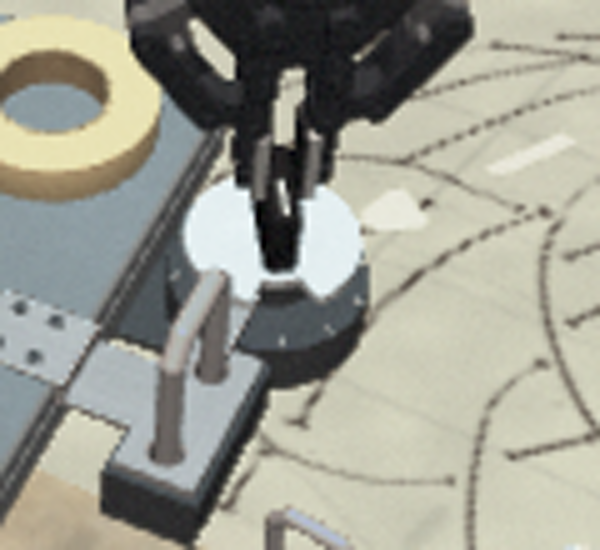

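The slot is at (285,285), one click short of the tongue. Turning the last 30° and then releasing.

{"method": "send_rows", "body": {
  "motion": [
    {"offset": [0, 0, 0], "rot": [0, 0, 5], "hand": 8},
    {"offset": [0, 0, 0], "rot": [0, 0, 12], "hand": 8},
    {"offset": [0, 0, 0], "rot": [0, 0, 19], "hand": 8},
    {"offset": [0, 0, 0], "rot": [0, 0, 25], "hand": 8},
    {"offset": [0, 0, 0], "rot": [0, 0, 29], "hand": 8},
    {"offset": [0, 0, 0], "rot": [0, 0, 30], "hand": 8},
    {"offset": [0, 0, 0], "rot": [0, 0, 30], "hand": 8},
    {"offset": [0, 0, 0], "rot": [0, 0, 30], "hand": 8},
    {"offset": [0, 0, 0], "rot": [0, 0, 30], "hand": 40},
    {"offset": [0, 0, 0], "rot": [0, 0, 30], "hand": 40},
    {"offset": [0, 0, 0], "rot": [0, 0, 30], "hand": 40},
    {"offset": [0, 0, 0], "rot": [0, 0, 30], "hand": 40},
    {"offset": [0, 0, -15], "rot": [0, 0, 30], "hand": 40},
    {"offset": [0, 0, -40], "rot": [0, 0, 30], "hand": 40},
    {"offset": [0, 0, -65], "rot": [0, 0, 30], "hand": 40},
    {"offset": [0, 0, -85], "rot": [0, 0, 30], "hand": 40},
    {"offset": [0, 0, -95], "rot": [0, 0, 30], "hand": 40},
    {"offset": [0, 0, -95], "rot": [0, 0, 30], "hand": 40}
  ]
}}

```text
clock: 9.48
tool_pos: [0.5245, -0.0358, 0.1506]
eef_rot: [-2.49, 1.914, -0.002]
contact_force: [0.5, 0.7, 0.4]
width: 0.469
```

```bash
python3 - <<'E'
from h import *
from rig import *
st=read_state(); info(st)
c=read_camera("scene"); np.savez("scene6.npz",**c); v=c["pixels"][150:260,300:420,::-1]; cv2.imwrite(f"pics/scene6.png",cv2.resize(v,None,fx=5,fy=5,interpolation=cv2.INTER_CUBIC))
E
```

```text
t 9.47 pos [ 0.5245 -0.0358  0.1506] yawY -165.1 tilt [ 0.0016 -0.0004] F [0.5 0.7 0.4] T [ 0.04 -0.04 -0.05] w 0.469 q [-12.3  22.6  92.2  -0.   65.1 152.8]
```

View pics/scene6.png

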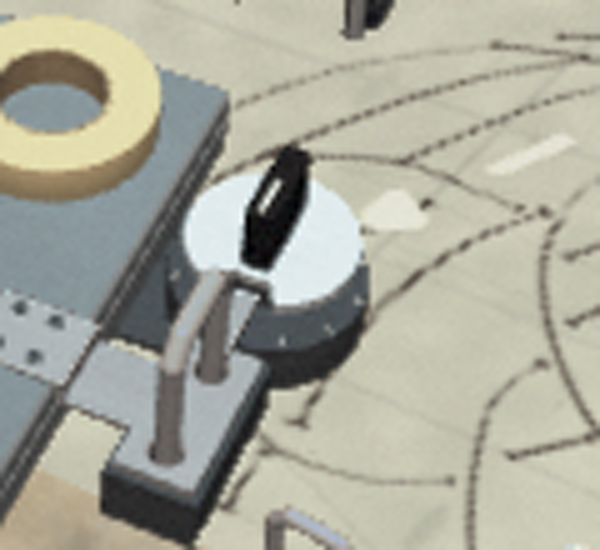

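```bash
python3 - <<'E'
from h import *
from rig import *
c=load("scene6.npz"); a=np.radians(14.95); o=np.array([.525,-.0368])
for ang in(-15,0,15):
  d=a+np.pi/2+np.radians(ang); u=np.array([np.cos(d),np.sin(d)])
  print(ang,((proj(c,[[*(o+u*.021),.083],[*(o-u*.021),.083]])-[300,150])*5).round())
cr=[.503,.0443]; y=np.array([-np.sin(a),np.cos(a)])
print("crown ends",((proj(c,[[*(cr+y*k),.095] for k in(-.014,0,.014)])-[300,150])*5).round())
st=read_state()
for p in([*cr,.15],[*cr,.075]): print(goal(st,p,-165.05))
t=read_camera("top"); v=t["pixels"][160:260,270:400,::-1]; cv2.imwrite("pics/top6.png",cv2.resize(v,None,fx=5,fy=5,interpolation=cv2.INTER_CUBIC))
v=c["pixels"][180:260,310:370,::-1]; cv2.imwrite(f"pics/scene6b.png",cv2.resize(v,None,fx=7,fy=7,interpolation=cv2.INTER_CUBIC))
E
```

```text
-15 [[244. 205.]
 [308. 146.]]
0 [[256. 211.]
 [296. 141.]]
15 [[270. 214.]
 [283. 137.]]
crown ends [[209. 278.]
 [194. 304.]
 [179. 331.]]
(array([-82.8,  -0.3,  -0.2]), array([-0.  , -0.01, -0.06]))
(array([-82.8,  -0.3,  74.8]), array([-0.  , -0.01, -0.06]))
```

View pics/top6.png

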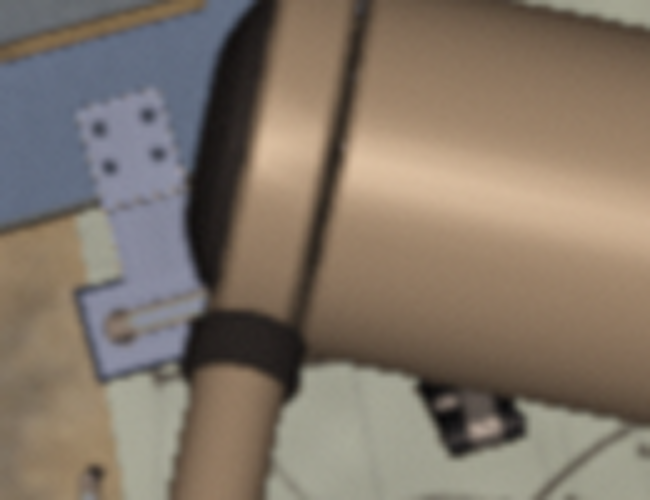

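View pics/scene6b.png

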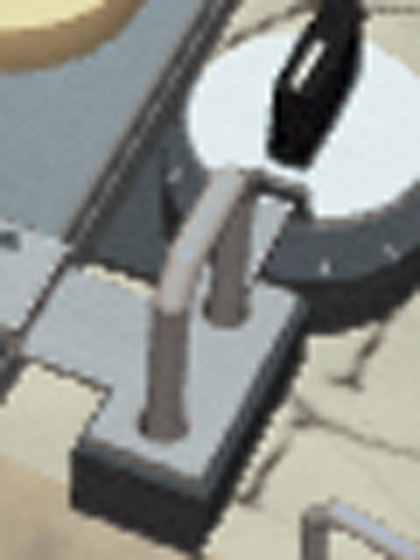

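The bar in the crop, (255,208)–(297,146), matches dial angle 0. The slot stands over the tongue. Now to the crown.

{"method": "send_rows", "body": {
  "motion": [
    {"offset": [-10, 0, 0], "rot": [0, 0, 0], "hand": 40},
    {"offset": [-35, 0, 0], "rot": [0, 0, 0], "hand": 40},
    {"offset": [-60, 0, 0], "rot": [0, 0, 0], "hand": 40},
    {"offset": [-78, 0, 0], "rot": [0, 0, 0], "hand": 40},
    {"offset": [-83, 0, 0], "rot": [0, 0, 0], "hand": 40},
    {"offset": [-83, 0, 3], "rot": [0, 0, 0], "hand": 40},
    {"offset": [-83, 0, 15], "rot": [0, 0, 0], "hand": 40},
    {"offset": [-83, 0, 32], "rot": [0, 0, 0], "hand": 40},
    {"offset": [-83, 0, 50], "rot": [0, 0, 0], "hand": 40},
    {"offset": [-83, 0, 66], "rot": [0, 0, 0], "hand": 40},
    {"offset": [-83, 0, 75], "rot": [0, 0, 0], "hand": 40},
    {"offset": [-83, 0, 75], "rot": [0, 0, 0], "hand": 40},
    {"offset": [-83, 0, 75], "rot": [0, 0, 0], "hand": 40}
  ]
}}

```text
clock: 11.2
tool_pos: [0.5032, 0.0442, 0.0751]
eef_rot: [-2.49, 1.915, -0.001]
contact_force: [-0.7, -0.8, 0.0]
width: 0.468
```

```bash
python3 - <<'E'
from h import *
from rig import *
st=read_state(); info(st)
c=read_camera("scene"); np.savez("scene7.npz",**c); v=c["pixels"][160:260,290:400,::-1]; cv2.imwrite(f"pics/scene7.png",cv2.resize(v,None,fx=6,fy=6,interpolation=cv2.INTER_CUBIC))
E
```

```text
t 11.2 pos [0.5032 0.0442 0.0751] yawY -165.12 tilt [ 0.0008 -0.0001] F [-0.7 -0.8  0. ] T [ 0.05  0.01 -0.  ] w 0.468 q [ -3.7  26.1 100.6  -0.   53.2 161.5]
```

View pics/scene7.png

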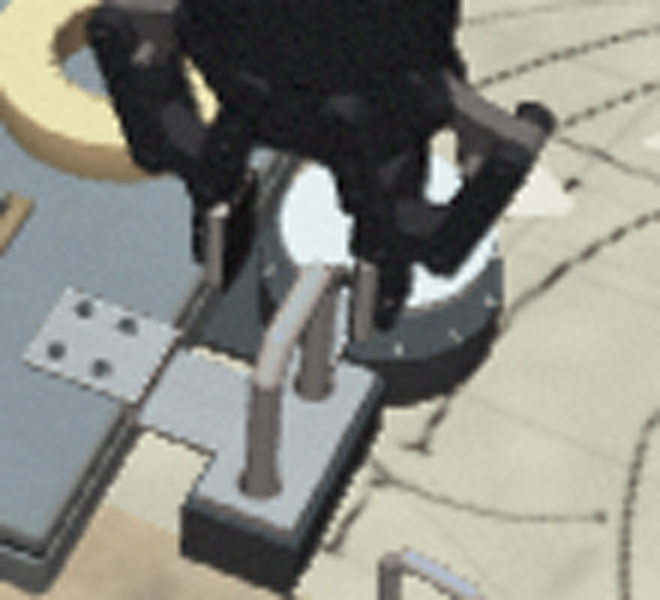

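{"method": "send_rows", "body": {
  "motion": [
    {"offset": [0, 0, 0], "rot": [0, 0, 0], "hand": 4},
    {"offset": [0, 0, 0], "rot": [0, 0, 0], "hand": 4},
    {"offset": [0, 0, 0], "rot": [0, 0, 0], "hand": 4},
    {"offset": [0, 0, 0], "rot": [0, 0, 0], "hand": 4},
    {"offset": [0, 0, 0], "rot": [0, 0, 0], "hand": 4},
    {"offset": [0, 0, 0], "rot": [0, 0, 0], "hand": 4}
  ],
  "force": 60
}}

```text
clock: 12.0
tool_pos: [0.5029, 0.0444, 0.0749]
eef_rot: [-2.491, 1.915, -0.0]
contact_force: [-0.2, 0.1, 2.2]
width: 0.05
```

```bash
python3 - <<'E'
from h import *
from rig import *
st=read_state(); info(st)
E
```

```text
t 12.0 pos [0.5029 0.0444 0.0749] yawY -165.1 tilt [ 0.0002 -0.0001] F [-0.2  0.1  2.2] T [-0.02  0.02 -0.  ] w 0.05 q [ -3.7  26.1 100.7  -0.   53.2 161.5]
```

{"method": "send_rows", "body": {
  "motion": [
    {"offset": [0, 0, 0], "rot": [0, 0, 0], "hand": 0},
    {"offset": [0, 0, 0], "rot": [0, 0, 0], "hand": 0},
    {"offset": [0, 0, 0], "rot": [0, 0, 0], "hand": 0}
  ]
}}

```text
clock: 12.38
tool_pos: [0.5031, 0.0444, 0.0751]
eef_rot: [-2.49, 1.915, -0.001]
contact_force: [0.5, 0.1, 5.7]
width: 0.002
```

```bash
python3 - <<'E'
from h import *
from rig import *
st=read_state(); info(st)
c=read_camera("scene"); np.savez("scene8.npz",**c); v=c["pixels"][160:260,290:400,::-1]; cv2.imwrite(f"pics/scene8.png",cv2.resize(v,None,fx=6,fy=6,interpolation=cv2.INTER_CUBIC))
E
```

```text
t 12.38 pos [0.5031 0.0444 0.0751] yawY -165.1 tilt [ 0.0008 -0.0001] F [0.5 0.1 5.7] T [ 0.03 -0.02 -0.03] w 0.002 q [ -3.7  26.1 100.7  -0.   53.2 161.5]
```

View pics/scene8.png

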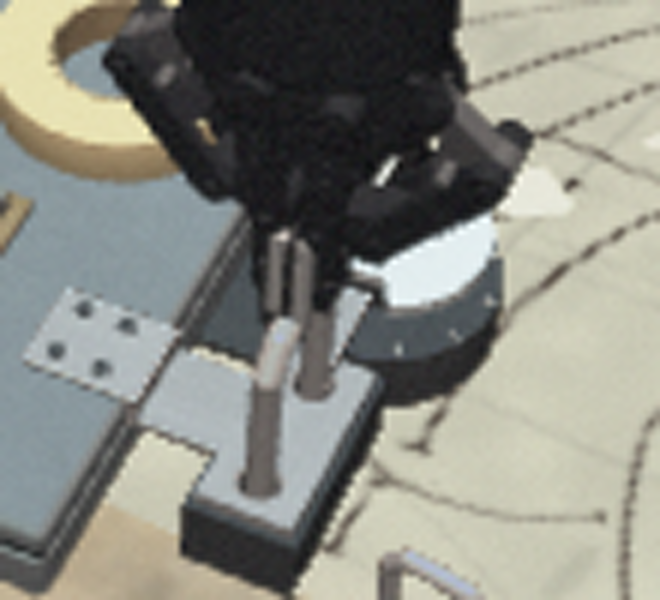

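```bash
python3 - <<'E'
from h import *
c=load("scene8.npz"); a=np.radians(14.95); cr=np.array([.503,.0443]); y=np.array([-np.sin(a),np.cos(a)])
q=lambda k,z:((proj(c,[*(cr+y*k),z])[0]-[290,160])*6).round()
for z in(.075,.085,.095,.1,.105,.11,.115,.12): print(z,q(0,z),q(.011,z))
v=c["pixels"][195:245,315:365,::-1]; cv2.imwrite(f"pics/scene8b.png",cv2.resize(v,None,fx=12,fy=12,interpolation=cv2.INTER_CUBIC))
E
```

```text
0.075 [290. 346.] [276. 371.]
0.085 [292. 325.] [278. 350.]
0.095 [293. 305.] [279. 330.]
0.1 [294. 294.] [280. 319.]
0.105 [295. 284.] [281. 309.]
0.11 [296. 273.] [282. 298.]
0.115 [297. 263.] [282. 288.]
0.12 [298. 252.] [283. 277.]
```

View pics/scene8b.png

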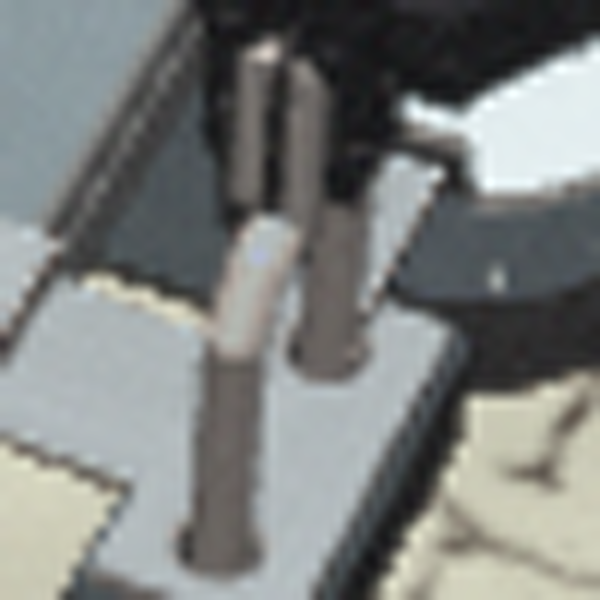

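```bash
python3 - <<'E'
from h import *
c=load("scene8.npz"); 
# scene5: crop origin (300,150) x5, TCP (.5253,-.0368,.0553), tool yaw -135
u=np.array([-np.sin(np.radians(45)),np.cos(np.radians(45))])
for z in(.0553,.065,.075,.083,.09,.1): print(z,((proj(c,[*(np.array([.5253,-.0368])+u*.011),z])[0]-[300,150])*5).round())
# scene7: open hand 40 at TCP (.5032,.0442), yaw -165: pads at +-20mm along yaw, crop (290,160) x6
a=np.radians(14.95);y=np.array([-np.sin(a),np.cos(a)]);x=np.array([np.cos(a),np.sin(a)]);o=np.array([.5032,.0442])
for z in(.075,.085,.095,.105,.115):print(z,[((proj(c,[*(o+y*.011+x*s),z])[0]-[290,160])*6).round() for s in(.02,-.02)])
import cv2
im=cv2.imread("pics/scene5.png")[100:320,150:400];cv2.imwrite("pics/z5.png",cv2.resize(im,None,fx=2.4,fy=2.4))
im=cv2.imread("pics/scene7.png")[130:430,150:450];cv2.imwrite("pics/z7.png",cv2.resize(im,None,fx=2,fy=2))
E
```

```text
0.0553 [274. 242.]
0.065 [276. 226.]
0.075 [278. 209.]
0.083 [280. 196.]
0.09 [281. 184.]
0.1 [283. 166.]
0.075 [array([217., 348.]), array([335., 392.])]
0.085 [array([218., 328.]), array([337., 372.])]
0.095 [array([219., 307.]), array([339., 352.])]
0.105 [array([220., 286.]), array([341., 331.])]
0.115 [array([221., 265.]), array([344., 310.])]
```

View pics/z5.png

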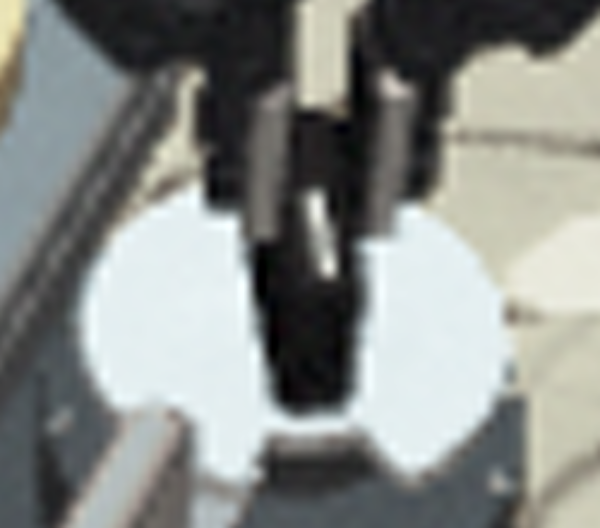

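View pics/z7.png

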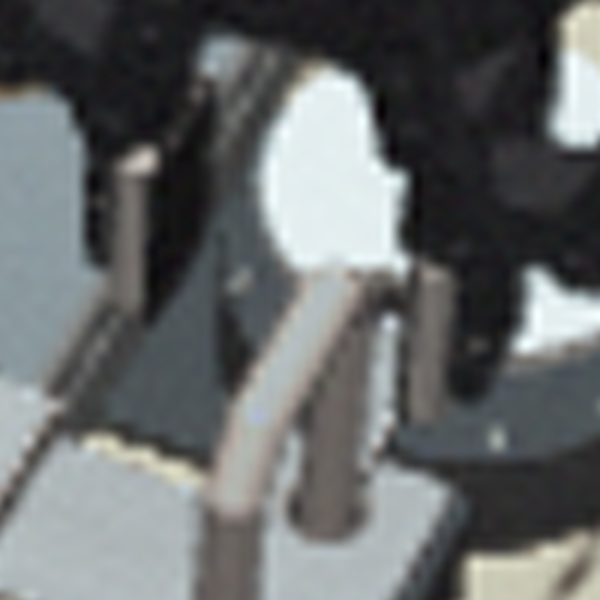

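The jaws shut completely. The picture shows the pad tips resting on top of the crown, at (245,205) and (300,230) in the crop, so at about z 0.10 by vision, while the state reads 0.075 and the force is +5.7 N upward. The tips sit about 25 mm higher than the reading, so I'll reopen, go about 24 mm lower and close again. The space below is clear under either reading.

{"method": "send_rows", "body": {
  "motion": [
    {"offset": [0, 0, -3], "rot": [0, 0, 0], "hand": 40},
    {"offset": [0, 0, -3], "rot": [0, 0, 0], "hand": 40},
    {"offset": [0, 0, -3], "rot": [0, 0, 0], "hand": 40},
    {"offset": [0, 0, -3], "rot": [0, 0, 0], "hand": 40},
    {"offset": [0, 0, -3], "rot": [0, 0, 0], "hand": 40},
    {"offset": [0, 0, 2], "rot": [0, 0, 0], "hand": 40},
    {"offset": [0, 0, 8], "rot": [0, 0, 0], "hand": 40},
    {"offset": [0, 0, 14], "rot": [0, 0, 0], "hand": 40},
    {"offset": [0, 0, 20], "rot": [0, 0, 0], "hand": 40},
    {"offset": [0, 0, 23], "rot": [0, 0, 0], "hand": 40},
    {"offset": [0, 0, 23], "rot": [0, 0, 0], "hand": 40},
    {"offset": [0, 0, 23], "rot": [0, 0, 0], "hand": 40}
  ]
}}

```text
clock: 13.92
tool_pos: [0.503, 0.0444, 0.0519]
eef_rot: [-2.49, 1.915, -0.001]
contact_force: [-0.3, 0.3, -0.4]
width: 0.467
```

```bash
python3 - <<'E'
from h import *
from rig import *
st=read_state(); info(st)
c=read_camera("scene"); np.savez("scene9.npz",**c); v=c["pixels"][170:245,310:385,::-1]; cv2.imwrite(f"pics/scene9.png",cv2.resize(v,None,fx=8,fy=8,interpolation=cv2.INTER_CUBIC))
E
```

```text
t 13.93 pos [0.503  0.0444 0.0519] yawY -165.11 tilt [ 0.0004 -0.0001] F [-0.3  0.3 -0.4] T [0.02 0.04 0.03] w 0.467 q [ -3.7  28.1 101.9  -0.   50.  161.5]
```

View pics/scene9.png

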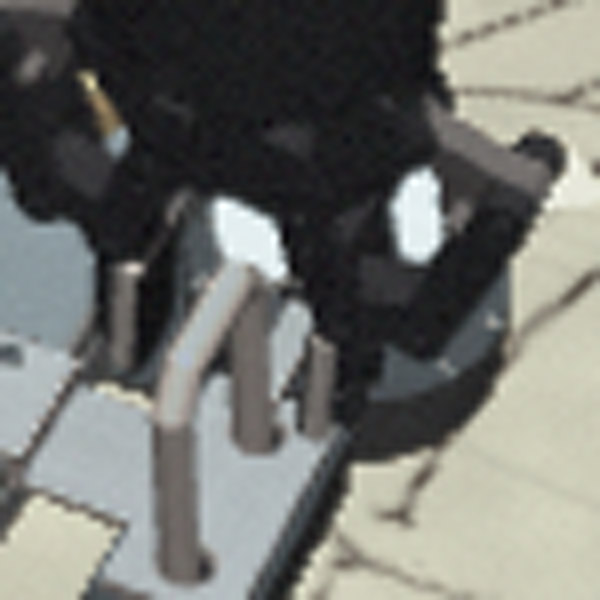

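The pad bottoms at (122,365) and (318,435) now sit below the crown bar, one on each side. Closing.

{"method": "send_rows", "body": {
  "motion": [
    {"offset": [0, 0, 0], "rot": [0, 0, 0], "hand": 3},
    {"offset": [0, 0, 0], "rot": [0, 0, 0], "hand": 3},
    {"offset": [0, 0, 0], "rot": [0, 0, 0], "hand": 3},
    {"offset": [0, 0, 0], "rot": [0, 0, 0], "hand": 3},
    {"offset": [0, 0, 0], "rot": [0, 0, 0], "hand": 3},
    {"offset": [0, 0, 0], "rot": [0, 0, 0], "hand": 3}
  ],
  "force": 60
}}

```text
clock: 14.72
tool_pos: [0.5029, 0.0444, 0.052]
eef_rot: [-2.49, 1.915, -0.001]
contact_force: [0.4, -0.2, 3.7]
width: 0.093
```

```bash
python3 - <<'E'
from h import *
from rig import *
st=read_state(); info(st)
c=read_camera("scene"); np.savez("scene10.npz",**c); v=c["pixels"][170:245,310:385,::-1]; cv2.imwrite(f"pics/scene10.png",cv2.resize(v,None,fx=8,fy=8,interpolation=cv2.INTER_CUBIC))
E
```

```text
t 14.72 pos [0.5029 0.0444 0.052 ] yawY -165.11 tilt [ 0.0004 -0.0001] F [ 0.4 -0.2  3.7] T [-0.02  0.1  -0.05] w 0.093 q [ -3.7  28.1 102.   -0.   50.  161.5]
```

View pics/scene10.png

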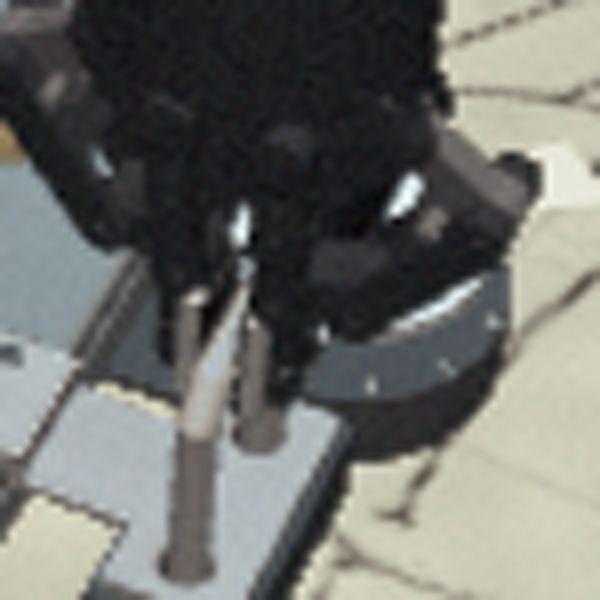

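The bar is held between the pads: opening 7.9 mm, with the same 2 mm offset as on the dial bar. Now the lift, slowly at first.

{"method": "send_rows", "body": {
  "motion": [
    {"offset": [0, 0, -2], "rot": [0, 0, 0], "hand": 3},
    {"offset": [0, 0, -5], "rot": [0, 0, 0], "hand": 3},
    {"offset": [0, 0, -9], "rot": [0, 0, 0], "hand": 3},
    {"offset": [0, 0, -13], "rot": [0, 0, 0], "hand": 3},
    {"offset": [0, 0, -15], "rot": [0, 0, 0], "hand": 3},
    {"offset": [0, 0, -15], "rot": [0, 0, 0], "hand": 3}
  ]
}}

```text
clock: 15.52
tool_pos: [0.5029, 0.0444, 0.067]
eef_rot: [-2.491, 1.915, -0.001]
contact_force: [0.3, -0.1, -2.3]
width: 0.091
```

```bash
python3 - <<'E'
from h import *
from rig import *
st=read_state(); info(st)
c=read_camera("scene"); np.savez("scene11.npz",**c); v=c["pixels"][170:245,310:385,::-1]; cv2.imwrite(f"pics/scene11.png",cv2.resize(v,None,fx=8,fy=8,interpolation=cv2.INTER_CUBIC))
E
```

```text
t 15.53 pos [0.5029 0.0444 0.067 ] yawY -165.1 tilt [ 0.0005 -0.0001] F [ 0.3 -0.1 -2.3] T [-0.04  0.01  0.03] w 0.091 q [ -3.7  26.8 101.1  -0.   52.1 161.5]
```

View pics/scene11.png

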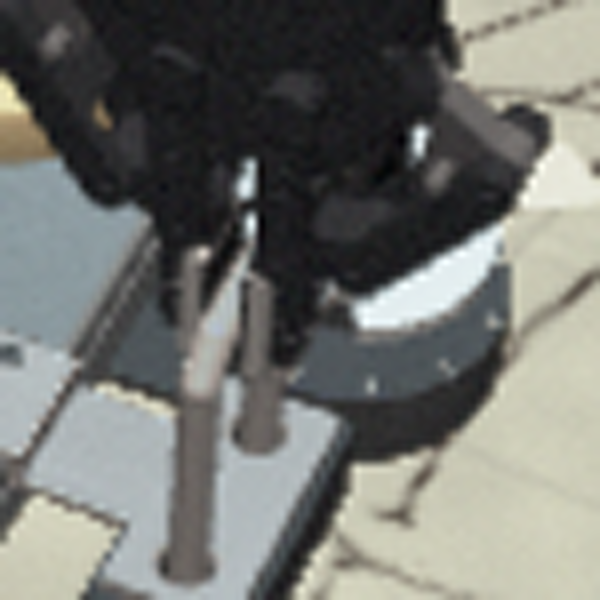

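It is coming up freely: wrist force −2.3 N, about its own weight, and the near leg is visibly longer above the block. Continuing.

{"method": "send_rows", "body": {
  "motion": [
    {"offset": [0, 0, -3], "rot": [0, 0, 0], "hand": 3},
    {"offset": [0, 0, -8], "rot": [0, 0, 0], "hand": 3},
    {"offset": [0, 0, -14], "rot": [0, 0, 0], "hand": 3},
    {"offset": [0, 0, -20], "rot": [0, 0, 0], "hand": 3},
    {"offset": [0, 0, -27], "rot": [0, 0, 0], "hand": 3},
    {"offset": [0, 0, -35], "rot": [0, 0, 0], "hand": 3},
    {"offset": [0, 0, -45], "rot": [0, 0, 0], "hand": 3},
    {"offset": [0, 0, -55], "rot": [0, 0, 0], "hand": 3},
    {"offset": [0, 0, -65], "rot": [0, 0, 0], "hand": 3},
    {"offset": [0, 0, -77], "rot": [0, 0, 0], "hand": 3},
    {"offset": [0, 0, -89], "rot": [0, 0, 0], "hand": 3},
    {"offset": [0, 0, -101], "rot": [0, 0, 0], "hand": 3},
    {"offset": [0, 0, -112], "rot": [0, 0, 0], "hand": 3},
    {"offset": [0, 0, -120], "rot": [0, 0, 0], "hand": 3},
    {"offset": [0, 0, -125], "rot": [0, 0, 0], "hand": 3},
    {"offset": [0, 0, -125], "rot": [0, 0, 0], "hand": 3},
    {"offset": [0, 0, -125], "rot": [0, 0, 0], "hand": 3},
    {"offset": [0, 0, -125], "rot": [0, 0, 0], "hand": 3}
  ]
}}

```text
clock: 17.82
tool_pos: [0.5026, 0.0444, 0.1914]
eef_rot: [2.49, -1.914, -0.001]
contact_force: [-0.1, 0.3, -2.0]
width: 0.092
```

```bash
python3 - <<'E'
from h import *
from rig import *
st=read_state(); info(st)
c=read_camera("scene"); np.savez("scene12.npz",**c); v=c["pixels"][120:245,270:430,::-1]; cv2.imwrite(f"pics/scene12.png",cv2.resize(v,None,fx=4.7,fy=4.7,interpolation=cv2.INTER_CUBIC))
E
```

```text
t 17.82 pos [0.5026 0.0444 0.1914] yawY -165.1 tilt [-0.0008 -0.    ] F [-0.1  0.3 -2. ] T [ 0.04 -0.05 -0.03] w 0.092 q [ -3.7  18.3  91.9  -0.   69.9 161.4]
```

View pics/scene12.png

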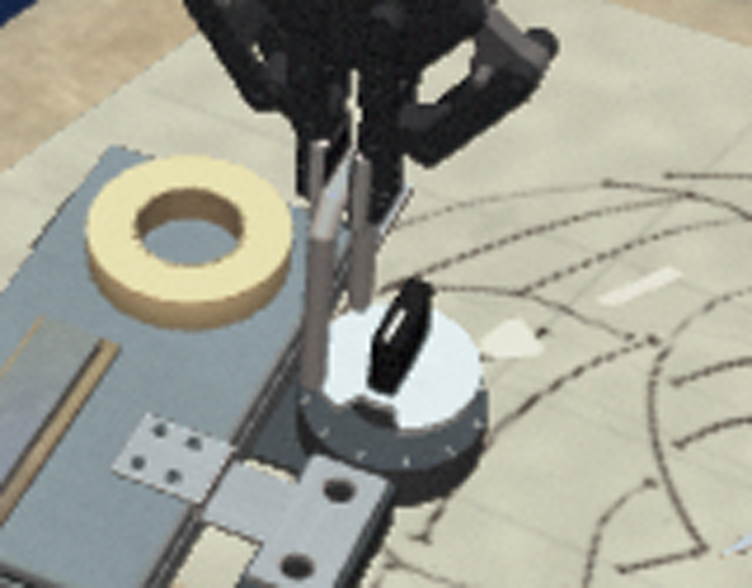

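```bash
python3 - <<'E'
from h import *
c=load("scene12.npz"); a=np.radians(14.95);y=np.array([-np.sin(a),np.cos(a)]);o=np.array([.5028,.0444])
for z in(.12,.13,.14,.15,.16):print(z,[((proj(c,[*(o+y*s),z])[0]-[270,120])*4.7).round() for s in(.022,-.022)],((proj(c,[*(o+y*.022),z+.09])[0]-[270,120])*4.7).round())
E
```

```text
0.12 [array([305., 425.]), array([350., 347.])] [316. 260.]
0.13 [array([306., 408.]), array([351., 330.])] [318. 240.]
0.14 [array([307., 391.]), array([353., 313.])] [319. 220.]
0.15 [array([308., 373.]), array([354., 295.])] [321. 199.]
0.16 [array([310., 355.]), array([356., 277.])] [322. 177.]
```

Both feet project to z ≈ 0.14 m. The two legs agree, and their slope matches vertical. Handing in.

```bash
python3 - <<'E'
from h import *
from rig import *
st=read_state(); info(st); print(np.abs(st["qd"]).max())
print(sign_off())
E
```

```text
t 17.88 pos [0.5026 0.0444 0.1914] yawY -165.1 tilt [-0.0007 -0.0001] F [ 0.4 -0.  -1.8] T [-0.04  0.04  0.03] w 0.094 q [ -3.7  18.3  91.9  -0.   69.9 161.5]
0.0014616421698221682
the job is handed in; nothing more can be done
None
```

The lock is open and the shackle is held in the air. I handed the job in at 17.9 s of the 56 s allowed; the hand-in gives no verdict.

**Dial:** I turned it five clicks clockwise (150°) in one grip and let go. Its bar then lined up with the view predicted for angle 0, with the slot over the tongue. The last picture shows it still there.

**Shackle:** I gripped the shackle in the lock by its crown and raised it 140 mm straight up. The last picture puts both feet about 14 cm above the bench, with the legs upright. The arm was still, and the wrist read about 1.8–2 N, close to the shackle's weight. In that picture the tape lies in place on the case. I did not measure it or the oilstone, which is only partly in view, but nothing touched them.

**What disagreed:**
- **Finger height:** the camera showed the fingertips about 23–25 mm higher than the tool-position reading. I did not find out why. The dial was therefore gripped only near the top of its bar.
- **Missed grip:** the same error made the first try at the crown shut above it, pressing on it with about 6 N. I reopened, went 23 mm lower and gripped it properly.
- **Opening reading:** it reads about 2 mm less than the stated thickness of what is held.

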